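# Shut and lock the lamp unit's lid

### The arm

A 6-joint arm with a two-finger parallel gripper is mounted at the origin on the work surface. World frame = base frame: x ahead of the robot, y to its left, z up, the work surface at z = 0. Lengths are in m, angles in rad, forces in N, time in s.
With the tool pointing down it reaches from about 0.375 to 0.9 m from the base axis. Payload 3.1 kg.
Tool frame: the origin (TCP) lies between the finger pads; the fingertips stand 19 mm ahead of it and the grasp point (between the pads) is the TCP; z points along the fingers, y is the direction in which the jaws open and shut (so a half turn about z gives the same grasp; the last joint's range is limited). The gripper opens to 87 mm and grips with 3 to 60 N. Pads are 19 mm wide; open, the fingers measure 117 mm over their backs; the gripper's body (75 mm by 190 mm) begins 51 mm behind the grasp point.
Start: joints at [-1.5, 0.527, 1.433, -0, 1.181, -0.178], TCP at [0.154, -0.606, 0.242] pointing down, gripper open.
Joint ranges: [-3.08, 3.08], [-0.75, 2.2], [0.22, 2.44], [-1.43, 4.57], [0, 2.65], [-2.85, 2.85]. Speed limits (rad/s): [2.79, 2.79, 3.14, 3.14, 3.14, 3.14].

### API

Orientations are given as a unit quaternion [x, y, z, w].
In Python, from rig import robot gives the robot as it stands.
- The arm moves only by the tool apply_moves, never from a script. Its argument "series" is a list of rows, each a list of 7 numbers: the shift along the tool's x, y, z in cm, then the turn, a rotation vector about the tool's x, y, z in degrees, then the opening, from 0 (shut) to 1 (fully open). In form: [[dx, dy, dz, rx, ry, rz, grip], ...]. A call has 1 to 5 rows; each row is the pose to reach, as a shift and turn from the pose commanded when the call began, along the tool's axes at that moment; what a row does not reach only later rows make up. A row lasts 1/12 s, in which the tool goes at most 41.7 mm and 7.16 degrees, less where a joint would pass 70% of its speed; a pose out of reach is approached as far as the arm can. A call with a gripper value outside its range is refused whole. The fingers move at their own pace and stop on an object; "newtons" is the grip in N (left out, the last holds). Time passes only in rows, so rows that repeat a pose let the fingers close. It gives the time, the measured TCP pose, the force and the opening at its end, in the units of the state.
- robot.get_obs(): the state, without advancing time (a new reading comes with each control period).
- robot.camera(name): name is "side" or "top" or "wrist"; returns the picture (480x640x3 uint8, red, green, blue); there is no depth.
- robot.camera_params(name): a dict with "mtx" (3x3 intrinsics, pixels), "D" ([k1, k2, p1, p2, k3] as OpenCV has them; the pictures are not rectified), "origin" and "rotation" of the camera in the world. Camera axes: x right, y down, z forward; pixel columns grow to the right and rows downward; lengths in m; the calibration is good to about 2 mm. A picture is of the moment at which its call begins: read the wrist's pose just before it. camera_params takes no time and is no camera call; for the wrist camera it gives the pose at the moment of the call.
- robot.hand_in(): hands the job in, once; it reports no verdict.
The state is a dict: "time": time; "q": joint angles; "joint_velocities": joint speeds; "joint_torque": joint torques, N m; "position": TCP position; "tool_rot": TCP orientation; "ft_force": force on the tool from outside, world axes, zero at the start; "moment": the same for the moment, N m; "grip_width": finger opening in m.
Only numpy, scipy, OpenCV 4.12 (cv2) and the standard library are available. Lean on these libraries where they do the work, as an engineer would, in place of code of your own. Each camera call takes 0.05 s, during which the arm holds its last target. There are 200 camera calls.

### The job

Swing the lid of the microscope's lamp unit shut, then press its quarter-turn knob down until you feel it come up against the clip underneath, turn it a quarter turn clockwise, and let it rise and catch, so that the lid stays locked shut by itself. Press gently so as not to bend the spring clip below, do not force the knob round if it will not turn freely, and leave the other things on the bench where they are.

Things in the scene. Friction and masses are not known exactly. Their poses are not given: they have to be found in the camera images.
- lamp_unit: the microscope's lamp unit: a cream sheet-metal case fixed to the bench, 160 (x) x 190 (y) x 85 mm high, open at the top under its lid. Origin: centre of its underside. Its x axis points from the front (vents and dial) to the hinge side, z up; the hinge runs along its y at x = +80 mm, z = 85 mm.
- lid (a joint): angle of the lid about its hinge, rad: 0 = lying shut on the case, grows as the free (front) edge rises. A stiff hinge: the lid stays where it is left (about 2.5 N at the free edge moves it). Near shut it meets two rubber bumpers that push its front edge up with about 6 N as it touches them (front edge 6 mm up) and 9 N when shut, so an unlocked lid stands ajar at about 0.04 rad when let go; only the locked fastener keeps it shut.
- lid_hinge (a point): middle of the lid's hinge line (on the lid's underside). The point's axes turn with the lid: x and z as the case's when shut.
- lid_edge (a point): point on the top face of the lid, midway along its free edge, 10 mm in from the edge. The lid is a plate 165 (hinge to edge) x 190 x 6 mm; this point is 155 mm from the hinge line. The lid's top on either side of the knob (for example 55 mm along y) is flat and clear for pushing.
- knob_grip (a point): centre of the black wing of the quarter-turn fastener's knob, carried by the lid 125 mm from the hinge, midway along y. The wing is 34 mm long, 10 mm thick and 22 mm high; its length lies along the point's x axis, its thickness along y, its axis of turn along z. When the lid is shut and the knob is up the wing's centre is 40 mm above the lid's top (its underside 29 mm); it sinks with the knob, at most 18 mm.
- knob (a joint): turn of the knob, rad: 0 = open (wing pointing from front to hinge), grows clockwise seen from above; stopped at 0 and at 1.62; locked and caught at about 1.5 to 1.62 (a quarter turn). A light spring tends to turn it back if it is let go before the cam has caught.
- plunger (a joint): how far the knob is pressed into the lid, m: 0 = up. A spring pushes it up with 9 N at the top, rising by 0.25 N per mm. Under the lid the knob's stem ends in a cross bar that must be pushed right through a slotted plate in the case before it can turn: with the lid shut that takes 3.5 to 15.5 mm of press, a depth that differs from unit to unit and cannot be seen or read, only felt. After a quarter turn, let the knob rise: the bar snaps up 2.5 mm into a notch and is caught.
- clip (a joint): how far the spring clip at the bottom of the fastener's socket is squashed, m; 0 = free. The stem's foot meets it 0.5 mm beyond the depth where the bar is free to turn; from there the push stiffens sharply, by 12 N per mm, which is the sign that the knob is deep enough. At 1 mm (12 N on the clip, 22 to 25 N of total downward push on the knob) it is bent for good; the spring alone gives 10 to 13 N there, so a total push of about 15 to 17 N, kept up while turning, is right.
- slot_plate (a joint): how far the slotted plate inside the socket is twisted clockwise, rad; 0 = free. It is springy, 8 N m per rad, and carries torque only when the knob is turned while the cross bar is still in the slot, that is, not pressed deep enough. Beyond 0.06 rad (0.5 N m) it is bent for good. Freely pressed through, the knob turns with less than 0.1 N m up to its stop at 1.62.
- oil_bottle: small amber immersion-oil bottle, 32 mm wide, 62 mm tall, upright; origin at the centre of its underside. A bystander: leave it alone.
- slide_mailer: white plastic slide mailer, 85 x 32 x 22 mm, lying flat; origin at the centre of its underside. A bystander: leave it alone.
- stain_dish: low round glass dish, 66 mm wide, 14 mm high; origin at the centre of its underside. A bystander: leave it alone.
- slide_pack: paper-wrapped pack of slides, 76 x 27 x 18 mm; origin at the centre of its underside. A bystander: leave it alone.
- beaker: glass beaker, 66 mm wide, 85 mm tall; origin at the centre of its underside. A bystander: leave it alone.
- ethanol: white bottle, 60 mm wide, 140 mm tall; origin at the centre of its underside. A bystander: leave it alone.

How it is judged:
By the outcome, as a careful person would: the job done as asked, in the order asked, and still so for the second after the job is handed in, with the robot touching nothing.
It also fails if it takes over 67 s, if anything falls off the work surface, if the arm or the gripper's body presses on something with over 40 N, if the wrist force passes 120 N, or if a joint passes its speed limit or range.

## Working session

There is one attempt and no reset: what is moved stays moved. The work goes in short steps, Python scripts to look and compute and a tool call to move; the robot and the scene stay as the last step left them, time stands still between calls to the robot, and variables do not carry over. Pictures are saved under pics/ and viewed, about 8 in all and at most 12, crops included, and the job is handed in when it is done.

Besides the shell and the picture viewer there is one more tool, called after ">>>" as name(argument=value, ...) on one line, values as JSON. apply_moves: Moves the arm, as the interface text tells. Its arguments: {"type":"object","properties":{"series":{"type":"array"},"newtons":{"type":"number"}},"required":["series"]}

```bash
mkdir -p pics; ls; python3 - <<'E'
from rig import robot
import cv2
o=robot.get_obs(); print({k:v for k,v in o.items()})
for n in("side","top"):
    cv2.imwrite(f"pics/{n}1.png",robot.camera(n)[:,:,::-1]); p=robot.camera_params(n); print(n,p)
E
```

```text
pics
{'time': 0.0, 'q': array([-1.50049559e+00,  5.28486567e-01,  1.43388934e+00, -8.65881317e-06,
        1.18137657e+00, -1.78526903e-01]), 'joint_velocities': array([ 3.21246462e-04,  2.28538739e-05,  9.77192930e-04,  4.94668088e-04,
       -1.57269371e-03,  7.73703537e-04]), 'joint_torque': array([-2.35640837e-04, -4.40044713e+01, -1.76591974e+01,  6.31859712e-02,
        5.80326165e-02, -1.71317083e-04]), 'position': array([ 0.15387876, -0.60505746,  0.24056317]), 'tool_rot': array([ 9.92269795e-01,  1.24094669e-01,  5.44111632e-05, -1.07854663e-03]), 'ft_force': array([-0.2102472 ,  0.80951235, -0.74673394]), 'moment': array([-0.00420893,  0.00481369,  0.01091342]), 'grip_width': 0.08675832910933542}
side {'mtx': array([[522.81743303,   0.        , 327.68533144],
       [  0.        , 522.81743303, 245.93176854],
       [  0.        ,   0.        ,   1.        ]]), 'D': array([-0.11458431,  0.        ,  0.        ,  0.        ,  0.        ]), 'origin': array([-0.11658142,  0.8416233 ,  0.80699107]), 'rotation': array([-0.29173126,  0.83429074, -0.4448438 ,  0.14479583])}
top {'mtx': array([[519.23782044,   0.        , 314.96883522],
       [  0.        , 519.23782044, 239.38864716],
       [  0.        ,   0.        ,   1.        ]]), 'D': array([-0.07857646,  0.        ,  0.        ,  0.        ,  0.        ]), 'origin': array([ 2.77757496e-01, -3.97906814e-04,  1.32011456e+00]), 'rotation': array([-0.70048763,  0.70711681, -0.07430036,  0.06150092])}
```

View pics/side1.png

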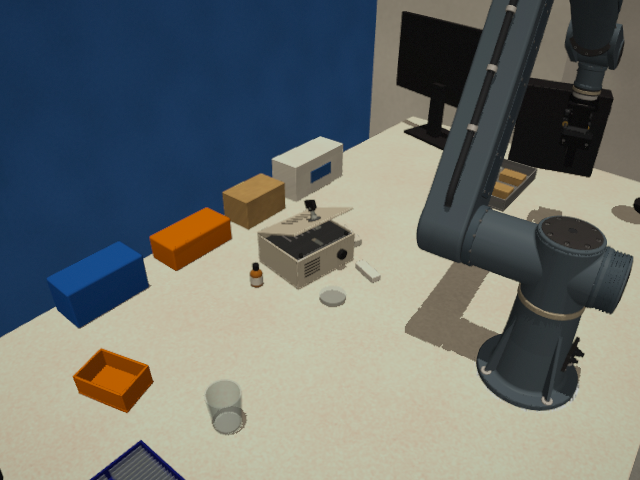

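View pics/top1.png

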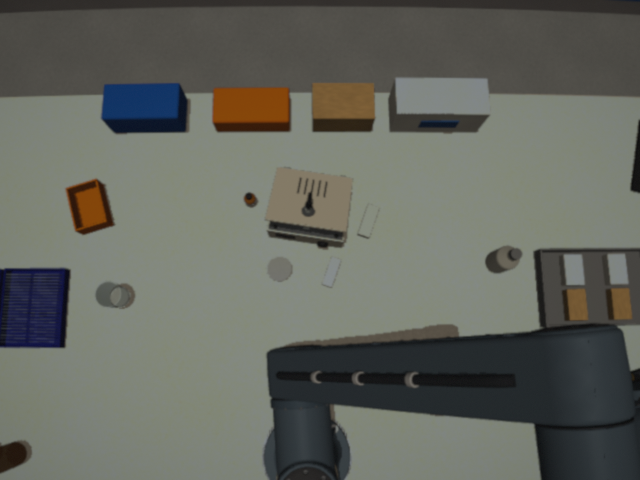

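The lamp unit is near top-image (308,205), with its hinge on the far side. The lid is partly open and the knob is at about (309,203). I'll enlarge both views.

```bash
python3 - <<'E'
import cv2,numpy as np
a=cv2.imread("pics/side1.png")[190:310,230:390]; b=cv2.imread("pics/top1.png")[150:300,230:390]
a=cv2.resize(a,None,fx=5,fy=5,interpolation=cv2.INTER_CUBIC);b=cv2.resize(b,(640,600),interpolation=cv2.INTER_CUBIC)
cv2.imwrite("pics/c1.png",a);cv2.imwrite("pics/c2.png",b)
E
```

```text
(no output)
```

View pics/c1.png

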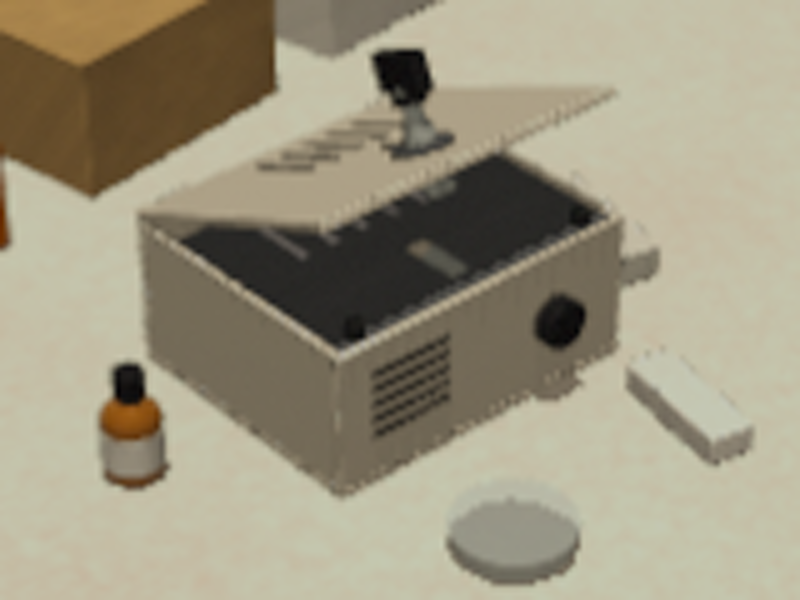

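View pics/c2.png

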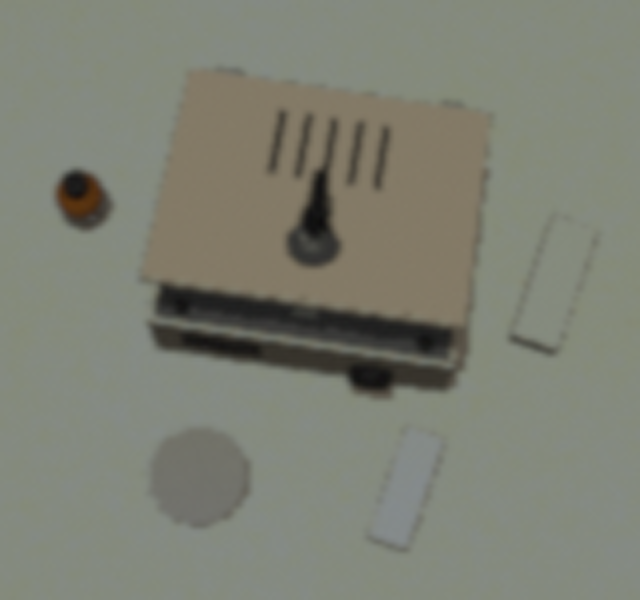

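```bash
cat > h.py <<'E'
import numpy as np,cv2
from scipy.spatial.transform import Rotation as R
from scipy.optimize import least_squares
def proj(p,P):
    Rm=R.from_quat(p["rotation"]).as_matrix().T
    return cv2.projectPoints(np.asarray(P,float).reshape(-1,3),cv2.Rodrigues(Rm)[0],-Rm@p["origin"],p["mtx"],np.array(p["D"]))[0][:,0]
def pose(v): return R.from_euler("z",v[2]),np.array([v[0],v[1],0])
def lidpt(v,d,y,z,): # d from hinge toward front, z above underside
    a=v[3]; r,t=pose(v)
    L=np.array([0.08-d*np.cos(a)+z*np.sin(a),y,0.085+d*np.sin(a)+z*np.cos(a)])
    return r.apply(L)+t
def casept(v,*P): r,t=pose(v); return r.apply(P)+t
E
python3 - <<'E'
from rig import robot
from h import *
S=robot.camera_params("side");T=robot.camera_params("top")
s=lambda U,V:((U+.5)/5-.5+230,(V+.5)/5-.5+190)
t=lambda U,V:((U+.5)/4-.5+230,(V+.5)/4-.5+150)
h=.095
C=[(-.08,h,.085,s(340,355)),(-.08,-h,.085,s(620,218)),(.08,h,.085,s(140,214)),(-.08,h,0,s(342,495)),(.08,h,0,s(150,358)),(-.08,-h,0,s(617,350))]
Lt=[(0,h,.006,t(188,70)),(0,-h,.006,t(492,115)),(.165,h,.006,t(143,280)),(.165,-h,.006,t(465,325))]
Ls=[(.165,h,.003,s(322,230)),(.165,-h,.003,s(616,92))]
Ct=[(-.08,h,.085,t(150,322)),(-.08,-h,.085,t(462,362))]
def f(v):
    e=[]
    for p,c,fn in((S,C,casept),(T,Ct,casept),(S,Ls,lidpt),(T,Lt,lidpt)):
        e+=list((proj(p,[fn(v,*q[:3]) for q in c])-np.array([q[3] for q in c])).ravel())
    return np.array(e)
r=least_squares(f,[.72,0,-.1,.4],loss="soft_l1"); v=r.x
print(v,np.round(f(v).reshape(-1,2),1).tolist())
np.save("v.npy",v)
print("knob now",lidpt(v,.125,0,.046),"shut",lidpt([*v[:3],0],.125,0,.046))
print("edge",lidpt(v,.155,0,.006), [lidpt(v,.155,y,.006) for y in(.055,-.055)])
w=proj(T,[lidpt(v,.125,0,.046)])[0];print("knob top px crop",(w-[230,150])*4)
w=proj(S,[lidpt(v,.125,0,.046)])[0];print("knob side px crop",(w-[230,190])*5)
E
```

```text
[ 0.60622066 -0.01356674 -0.15513029  0.40418772] [[0.0, 0.7], [0.7, -0.9], [-0.8, 1.3], [0.2, 0.9], [-0.9, -0.4], [-0.2, -0.3], [-0.3, 0.1], [-0.9, 1.4], [0.5, -0.1], [0.0, 0.0], [0.6, -0.6], [0.4, -1.0], [-0.1, -0.3], [1.2, 0.4]]
knob now [ 0.5895856  -0.01096524  0.17645243] shut [ 0.56176105 -0.00661385  0.131     ]
edge [ 0.54679219 -0.00427291  0.1514737 ] [array([0.55529018, 0.05006661, 0.1514737 ]), array([ 0.5382942 , -0.05861244,  0.1514737 ])]
knob top px crop [317.99058087 204.01436155]
knob side px crop [400.31676624  70.75820814]
```

```bash
cat >> h.py <<'E'
def shift(yaw,dw):  # world shift (m) -> tool shift (cm), tool down, tool x at yaw
    c,s=np.cos(yaw),np.sin(yaw)
    return np.round([100*(c*dw[0]+s*dw[1]),100*(s*dw[0]-c*dw[1]),-100*dw[2]],2)
E
python3 - <<'E'
from h import *
p0=np.array([.154,-.606,.242]);p1=np.array([.547,-.0043,.25]);y0=.249;y1=np.pi-.155
print(np.degrees(y1-y0)/5)
for i in range(5): print(shift(y0+(y1-y0)*i/5,(p1-p0)/5))
E
```

```text
31.37050101534295
[10.58 -9.73 -0.16]
[14.1  -2.79 -0.16]
[13.49  4.95 -0.16]
[ 8.94 11.25 -0.16]
[ 1.78 14.26 -0.16]
```

>>> apply_moves(series=[[10.58,-9.73,-0.16,0,0,-31.4,1],[10.58,-9.73,-0.16,0,0,-31.4,1],[10.58,-9.73,-0.16,0,0,-31.4,1],[10.58,-9.73,-0.16,0,0,-31.4,1],[10.58,-9.73,-0.16,0,0,-31.4,1]])

```text
time: 0.52
position: [0.2344, -0.4798, 0.2426]
tool_rot: [0.92, 0.392, 0.001, -0.003]
ft_force: [-0.1, 0.3, 0.1]
grip_width: 0.0869
```

>>> apply_moves(series=[[14.1,-2.79,-0.16,0,0,-31.4,1],[14.1,-2.79,-0.16,0,0,-31.4,1],[14.1,-2.79,-0.16,0,0,-31.4,1],[14.1,-2.79,-0.16,0,0,-31.4,1],[14.1,-2.79,-0.16,0,0,-31.4,1]])

```text
time: 0.93
position: [0.3122, -0.36, 0.2443]
tool_rot: [0.779, 0.627, 0.001, -0.002]
ft_force: [-1.3, 0.0, 0.1]
grip_width: 0.0872
```

>>> apply_moves(series=[[13.49,4.95,-0.16,0,0,-31.4,1],[13.49,4.95,-0.16,0,0,-31.4,1],[13.49,4.95,-0.16,0,0,-31.4,1],[13.49,4.95,-0.16,0,0,-31.4,1],[13.49,4.95,-0.16,0,0,-31.4,1]])

```text
time: 1.35
position: [0.3905, -0.2406, 0.2461]
tool_rot: [0.581, 0.814, 0.001, -0.001]
ft_force: [-0.9, -0.1, -0.4]
grip_width: 0.0869
```

>>> apply_moves(series=[[8.94,11.25,-0.16,0,0,-31.4,1],[8.94,11.25,-0.16,0,0,-31.4,1],[8.94,11.25,-0.16,0,0,-31.4,1],[8.94,11.25,-0.16,0,0,-31.4,1],[8.94,11.25,-0.16,0,0,-31.4,1]])

```text
time: 1.77
position: [0.4694, -0.1208, 0.2478]
tool_rot: [0.339, 0.941, 0.001, 0.0]
ft_force: [-0.4, -1.0, -0.6]
grip_width: 0.0872
```

>>> apply_moves(series=[[1.78,14.26,-0.16,0,0,-31.3,1],[1.78,14.26,-0.16,0,0,-31.3,1],[1.78,14.26,-0.16,0,0,-31.3,1],[1.78,14.26,-0.16,0,0,-31.3,1],[1.78,14.26,-0.16,0,0,-31.3,1]])

```text
time: 2.18
position: [0.5483, -0.0002, 0.2493]
tool_rot: [0.072, 0.997, 0.001, 0.001]
ft_force: [-0.4, -0.7, -0.4]
grip_width: 0.0874
```

```bash
python3 - <<'E'
from rig import robot
from h import *
for i in range(3): o=robot.get_obs(); 
im=robot.camera("wrist"); p=robot.camera_params("wrist")
o=robot.get_obs();print(o["time"],o["position"],R.from_quat(o["tool_rot"]).as_matrix().round(3),o["q"].round(2),o["ft_force"])
v=np.load("v.npy")
for k in [(.125,0,.046),(.165,.095,.006),(.165,-.095,.006),(.155,0,.006)]: print(k,proj(p,[lidpt(v,*k)]).round(0))
cv2.imwrite("pics/w1.png",im[:,:,::-1])
E
```

```text
2.2333 [ 0.54706746 -0.00161189  0.24908568] [[-0.989  0.146 -0.   ]
 [ 0.146  0.989  0.   ]
 [ 0.     0.    -1.   ]] [-0.21  0.41  1.62  0.    1.11 -1.63] [0.65968677 0.20081273 0.27180209]
(0.125, 0, 0.046) [[316. 330.]]
(0.165, 0.095, 0.006) [[458. 245.]]
(0.165, -0.095, 0.006) [[175. 243.]]
(0.155, 0, 0.006) [[317. 255.]]
```

View pics/w1.png

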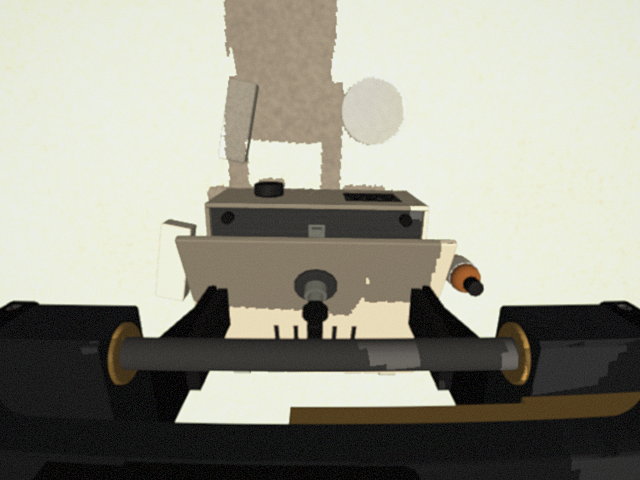

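The wrist view agrees with the model. The knob is at (315,315), between the fingers, and the lid's front edge is at row ~240. I'll descend with the fingers open on either side of the knob and push the lid down.

>>> apply_moves(series=[[0,0,2.5,0,0,0,1],[0,0,5,0,0,0,1],[0,0,7.5,0,0,0,1]])

```text
time: 2.48
position: [0.546, -0.004, 0.1741]
tool_rot: [0.078, 0.997, -0.0, 0.0]
ft_force: [-5.7, 2.0, 34.9]
grip_width: 0.087
```

>>> apply_moves(series=[[0,0,1,0,0,0,1],[0,0,2,0,0,0,1],[0,0,3,0,0,0,1],[0,0,4,0,0,0,1],[0,0,5,0,0,0,1]])

```text
time: 2.9
position: [0.547, -0.0041, 0.1244]
tool_rot: [0.077, 0.997, -0.0, 0.001]
ft_force: [0.0, 0.1, 0.5]
grip_width: 0.087
```

>>> apply_moves(series=[[0,0,0.4,0,0,0,1],[0,0,0.7,0,0,0,1],[0,0,0.9,0,0,0,1],[0,0,1.0,0,0,0,1],[0,0,1.0,0,0,0,1]])

```text
time: 3.32
position: [0.5462, -0.0037, 0.1151]
tool_rot: [0.077, 0.997, -0.0, 0.0]
ft_force: [-1.4, -0.5, 1.9]
grip_width: 0.0866
```

>>> apply_moves(series=[[0,0,0.1,0,0,0,1],[0,0,0.2,0,0,0,1],[0,0,0.3,0,0,0,1],[0,0,0.3,0,0,0,1]])

```text
time: 3.65
position: [0.5461, -0.0037, 0.1124]
tool_rot: [0.077, 0.997, -0.0, -0.0]
ft_force: [-1.0, 0.1, 6.2]
grip_width: 0.0877
```

>>> apply_moves(series=[[0,0,0.1,0,0,0,1],[0,0,0.1,0,0,0,1]])

```text
time: 3.82
position: [0.546, -0.0037, 0.1115]
tool_rot: [0.077, 0.997, -0.0, -0.0]
ft_force: [-2.2, -0.0, 6.5]
grip_width: 0.0867
```

>>> apply_moves(series=[[0,0,0.1,0,0,0,1],[0,0,0.1,0,0,0,1]])

```text
time: 3.98
position: [0.546, -0.0037, 0.1106]
tool_rot: [0.077, 0.997, -0.0, -0.0]
ft_force: [-1.7, -0.6, 7.1]
grip_width: 0.0871
```

>>> apply_moves(series=[[0,0,0.1,0,0,0,1],[0,0,0.1,0,0,0,1]])

```text
time: 4.15
position: [0.546, -0.0037, 0.1103]
tool_rot: [0.077, 0.997, -0.0, -0.0]
ft_force: [-4.2, 0.1, 12.7]
grip_width: 0.087
```

>>> apply_moves(series=[[0,0,0.1,0,0,0,1],[0,0,0.1,0,0,0,1]])

```text
time: 4.32
position: [0.546, -0.0037, 0.1103]
tool_rot: [0.077, 0.997, -0.0, 0.0]
ft_force: [-5.3, -0.6, 19.4]
grip_width: 0.0869
```

>>> apply_moves(series=[[0,0,0.1,0,0,0,1],[0,0,0.1,0,0,0,1]])

```text
time: 4.48
position: [0.546, -0.0037, 0.1102]
tool_rot: [0.077, 0.997, -0.0, 0.0]
ft_force: [-7.3, 0.3, 25.5]
grip_width: 0.0868
```

>>> apply_moves(series=[[0,0,-1,0,0,0,1],[0,0,-2.3,0,0,0,1],[-0.8,0,-3.2,0,0,0,1],[-1.6,0,-3.3,0,0,0,1],[-1.6,0,-3.3,0,0,0,1]])

```text
time: 4.9
position: [0.5652, -0.0069, 0.1406]
tool_rot: [0.077, 0.997, -0.0, 0.003]
ft_force: [0.1, -0.5, 0.4]
grip_width: 0.087
```

```bash
python3 - <<'E'
from rig import robot
from h import *
im=robot.camera("wrist"); p=robot.camera_params("wrist"); sd=robot.camera("side");S=robot.camera_params("side")
o=robot.get_obs();print(o["time"],o["position"],o["ft_force"],o["q"].round(2))
v=np.load("v.npy").copy();v[3]=.04
for k in [(.125,0,.046),(.142,0,.046),(.108,0,.046),(.165,.095,.006),(.165,-.095,.006)]: print(k,proj(p,[lidpt(v,*k)]).round(0),proj(S,[lidpt(v,*k)]).round(1))
a=cv2.resize(im[:,:,::-1],(640,480)); b=cv2.resize(sd[180:300,230:390,::-1],None,fx=4,fy=4,interpolation=cv2.INTER_CUBIC)
cv2.imwrite("pics/w2.png",cv2.resize(np.hstack([im[200:460,200:440,::-1],cv2.resize(b,(347,260))]),None,fx=1.35,fy=1.35))
E
```

```text
5.0 [ 0.56225741 -0.00624515  0.13911075] [-0.92329018  0.63124204 -0.44640009] [-0.21  0.58  1.68  0.    0.87 -1.63]
(0.125, 0, 0.046) [[321. 324.]] [[317.2 222.6]]
(0.142, 0, 0.046) [[321. 289.]] [[321.9 225.1]]
(0.108, 0, 0.046) [[320. 356.]] [[312.6 220.1]]
(0.165, 0.095, 0.006) [[505. 214.]] [[298.8 257.8]]
(0.165, -0.095, 0.006) [[136. 213.]] [[355.8 228.9]]
```

View pics/w2.png

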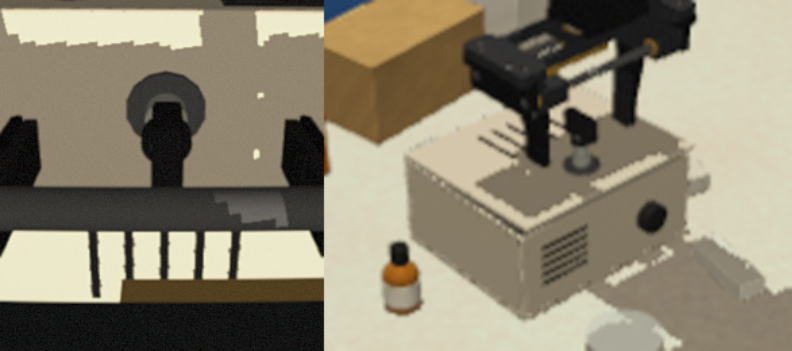

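The lid is ajar and nearly flat, with the wing upright and aligned between the open fingers. I'll close on it lightly.

>>> apply_moves(series=[[0,0,0,0,0,0,0.2],[0,0,0,0,0,0,0.2],[0,0,0,0,0,0,0.1],[0,0,0,0,0,0,0],[0,0,0,0,0,0,0]], newtons=10)

```text
time: 5.42
position: [0.5619, -0.0061, 0.1393]
tool_rot: [0.077, 0.997, 0.0, -0.0]
ft_force: [-0.1, -0.5, 0.2]
grip_width: 0.0613
```

>>> apply_moves(series=[[0,0,0,0,0,0,0],[0,0,0,0,0,0,0],[0,0,0,0,0,0,0],[0,0,0,0,0,0,0],[0,0,0,0,0,0,0]])

```text
time: 5.83
position: [0.5621, -0.0062, 0.1396]
tool_rot: [0.077, 0.997, -0.0, 0.0]
ft_force: [1.1, -0.5, -0.1]
grip_width: 0.0285
```

>>> apply_moves(series=[[0,0,0,0,0,0,0],[0,0,0,0,0,0,0],[0,0,0,0,0,0,0],[0,0,0,0,0,0,0],[0,0,0,0,0,0,0]])

```text
time: 6.25
position: [0.5623, -0.005, 0.1396]
tool_rot: [0.077, 0.997, 0.001, 0.0]
ft_force: [1.7, 4.6, 0.8]
grip_width: 0.0104
```

```bash
python3 - <<'E'
from rig import robot
o=robot.get_obs();print(o["time"],o["position"],o["ft_force"],o["moment"],o["grip_width"])
E
```

```text
6.25 [ 0.56226477 -0.00497133  0.13957275] [1.74919296 4.63251835 0.83468781] [ 0.98700998 -0.29259349  0.01489988] 0.010392744724461642
```

>>> apply_moves(series=[[0,0.1,0,0,0,0,0],[0,0.1,0,0,0,0,0],[0,0.1,0,0,0,0,0]], newtons=45)

```text
time: 6.5
position: [0.5623, -0.0048, 0.1396]
tool_rot: [0.077, 0.997, 0.0, 0.0]
ft_force: [0.3, 4.4, 0.2]
grip_width: 0.0098
```

>>> apply_moves(series=[[0,0,0.1,0,0,0,0],[0,0,0.2,0,0,0,0],[0,0,0.2,0,0,0,0]])

```text
time: 6.75
position: [0.5622, -0.0048, 0.1382]
tool_rot: [0.077, 0.997, 0.0, -0.0]
ft_force: [-0.7, 5.7, 4.3]
grip_width: 0.0096
```

>>> apply_moves(series=[[0,0,0.1,0,0,0,0],[0,0,0.1,0,0,0,0]])

```text
time: 6.92
position: [0.5622, -0.0048, 0.1374]
tool_rot: [0.077, 0.997, 0.0, 0.0]
ft_force: [-1.0, 5.7, 8.3]
grip_width: 0.0097
```

>>> apply_moves(series=[[0,0,0.1,0,0,0,0],[0,0,0.1,0,0,0,0]])

```text
time: 7.08
position: [0.5621, -0.0048, 0.1365]
tool_rot: [0.077, 0.997, 0.0, 0.0]
ft_force: [-2.3, 4.8, 8.8]
grip_width: 0.0094
```

>>> apply_moves(series=[[0,0,0.1,0,0,0,0],[0,0,0.1,0,0,0,0]])

```text
time: 7.25
position: [0.5621, -0.0048, 0.1356]
tool_rot: [0.077, 0.997, 0.0, 0.0]
ft_force: [-2.0, 6.1, 8.7]
grip_width: 0.0101
```

>>> apply_moves(series=[[0,0.08,0.05,0,0,0,0],[0,0.08,0.1,0,0,0,0],[0,0.08,0.1,0,0,0,0]])

```text
time: 7.5
position: [0.5621, -0.0046, 0.1346]
tool_rot: [0.077, 0.997, -0.0, -0.0]
ft_force: [-3.6, 1.6, 8.6]
grip_width: 0.0098
```

>>> apply_moves(series=[[0,0,0.1,0,0,0,0],[0,0,0.1,0,0,0,0]])

```text
time: 7.67
position: [0.5621, -0.0046, 0.1336]
tool_rot: [0.077, 0.997, -0.0, -0.0]
ft_force: [-2.0, 1.9, 9.4]
grip_width: 0.0098
```

>>> apply_moves(series=[[0,0,0.1,0,0,0,0],[0,0,0.1,0,0,0,0]])

```text
time: 7.83
position: [0.562, -0.0046, 0.1326]
tool_rot: [0.077, 0.997, -0.0, -0.0]
ft_force: [-1.7, 3.4, 8.7]
grip_width: 0.0101
```

```bash
python3 - <<'E'
from rig import robot
from h import *
sd=robot.camera("side")
o=robot.get_obs();print(o["time"],o["position"],o["ft_force"],o["moment"],o["grip_width"])
cv2.imwrite("pics/s3.png",cv2.resize(sd[180:300,230:390,::-1],None,fx=5,fy=5,interpolation=cv2.INTER_CUBIC))
E
```

```text
7.8833 [ 0.56201424 -0.00459541  0.1326606 ] [-3.72324765  3.06113713  8.85886522] [ 0.62155791  0.20016609 -0.04660997] 0.009776745986315751
```

View pics/s3.png

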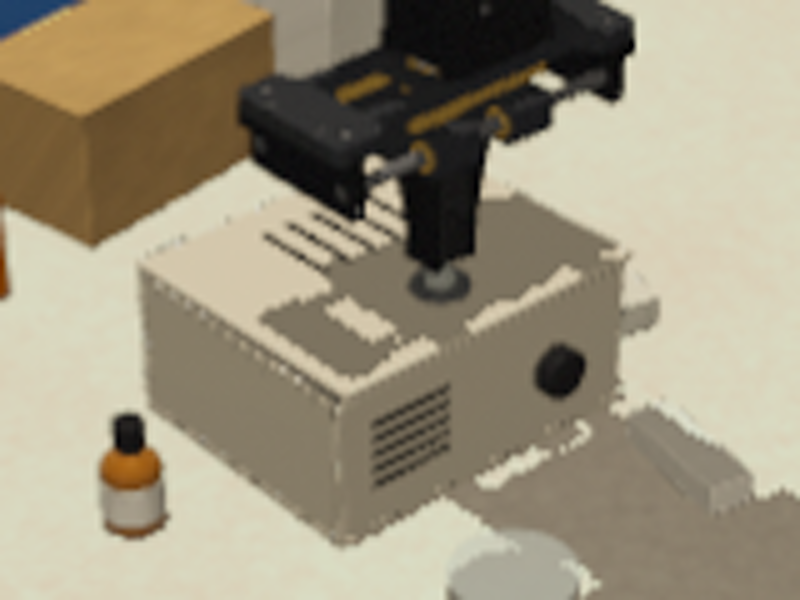

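The lid now looks shut, or within a millimetre or so, with the fingers on the wing. I'll add a slight pull toward the front, which helps keep it shut, and go on pressing.

>>> apply_moves(series=[[0.1,0.04,0.1,0,0,0,0],[0.2,0.04,0.1,0,0,0,0],[0.2,0.04,0.1,0,0,0,0]])

```text
time: 8.13
position: [0.5617, -0.0045, 0.1322]
tool_rot: [0.077, 0.997, -0.001, 0.002]
ft_force: [-0.8, 0.9, 9.3]
grip_width: 0.0094
```

>>> apply_moves(series=[[0,0,0.1,0,0,0,0],[0,0,0.1,0,0,0,0],[0,0,0.1,0,0,0,0]])

```text
time: 8.38
position: [0.5617, -0.0045, 0.1312]
tool_rot: [0.077, 0.997, -0.001, 0.002]
ft_force: [-0.5, 2.5, 8.3]
grip_width: 0.0096
```

>>> apply_moves(series=[[0,0,0.1,0,0,0,0],[0,0,0.1,0,0,0,0],[0,0,0.1,0,0,0,0]])

```text
time: 8.63
position: [0.5617, -0.0045, 0.1302]
tool_rot: [0.077, 0.997, -0.001, 0.002]
ft_force: [-1.6, 1.4, 9.8]
grip_width: 0.0094
```

>>> apply_moves(series=[[0,0,0.1,0,0,0,0],[0,0,0.1,0,0,0,0],[0,0,0.1,0,0,0,0]])

```text
time: 8.88
position: [0.5617, -0.0045, 0.1292]
tool_rot: [0.077, 0.997, -0.001, 0.002]
ft_force: [-2.0, 2.4, 10.0]
grip_width: 0.0098
```

>>> apply_moves(series=[[0,0,0.1,0,0,0,0],[0,0,0.1,0,0,0,0],[0,0,0.1,0,0,0,0]])

```text
time: 9.13
position: [0.5616, -0.0045, 0.1283]
tool_rot: [0.077, 0.997, -0.001, 0.002]
ft_force: [-0.9, 2.6, 10.2]
grip_width: 0.0098
```

>>> apply_moves(series=[[0,0,0.1,0,0,0,0],[0,0,0.1,0,0,0,0],[0,0,0.1,0,0,0,0]])

```text
time: 9.38
position: [0.5616, -0.0045, 0.1273]
tool_rot: [0.077, 0.997, -0.001, 0.002]
ft_force: [-1.6, 3.0, 11.2]
grip_width: 0.0097
```

>>> apply_moves(series=[[0,0,0.1,0,0,0,0],[0,0,0.1,0,0,0,0],[0,0,0.1,0,0,0,0]])

```text
time: 9.63
position: [0.5616, -0.0045, 0.1263]
tool_rot: [0.077, 0.997, -0.001, 0.002]
ft_force: [-1.7, 1.8, 11.0]
grip_width: 0.0098
```

>>> apply_moves(series=[[0,0,0.1,0,0,0,0],[0,0,0.1,0,0,0,0],[0,0,0.1,0,0,0,0]])

```text
time: 9.88
position: [0.5615, -0.0045, 0.1253]
tool_rot: [0.077, 0.997, -0.001, 0.002]
ft_force: [-1.4, 2.1, 11.4]
grip_width: 0.0097
```

>>> apply_moves(series=[[0,0,0.1,0,0,0,0],[0,0,0.1,0,0,0,0],[0,0,0.1,0,0,0,0]])

```text
time: 10.13
position: [0.5616, -0.0045, 0.1246]
tool_rot: [0.077, 0.997, -0.001, 0.002]
ft_force: [-3.1, 1.6, 12.1]
grip_width: 0.0099
```

>>> apply_moves(series=[[0,0,0.08,0,0,0,0],[0,0,0.08,0,0,0,0],[0,0,0.08,0,0,0,0]])

```text
time: 10.38
position: [0.5616, -0.0045, 0.1243]
tool_rot: [0.077, 0.997, -0.001, 0.002]
ft_force: [-2.8, 2.7, 15.3]
grip_width: 0.0094
```

>>> apply_moves(series=[[0,0,0.02,0,0,0.7,0],[0,0,0.02,0,0,1.4,0],[0,0,0.02,0,0,2,0],[0,0,0.02,0,0,2,0]])

```text
time: 10.72
position: [0.5616, -0.0045, 0.1242]
tool_rot: [0.094, 0.996, -0.001, 0.002]
ft_force: [-3.5, 2.3, 15.8]
grip_width: 0.0097
```

```bash
cat > o.py <<'E'
from rig import robot
from h import *
o=robot.get_obs();m=R.from_quat(o["tool_rot"]).as_matrix();print(o["time"],o["position"].round(4),o["ft_force"].round(1),o["moment"].round(3),"yaw",np.degrees(np.arctan2(m[1,0],m[0,0])).round(2),"tilt",np.degrees(m[:2,2]).round(2))
E
python3 o.py
```

```text
10.7167 [ 0.5616 -0.0045  0.1242] [-3.5  2.3 15.8] [ 0.458  0.094 -0.004] yaw 169.18 tilt [ 0.2 -0.1]
```

>>> apply_moves(series=[[0,0,0,0,0,1,0],[0,0,0,0,0,2,0],[0,0,0,0,0,3,0],[0,0,0,0,0,3,0]])

```text
time: 11.05
position: [0.5616, -0.0045, 0.1242]
tool_rot: [0.12, 0.993, -0.001, 0.002]
ft_force: [-3.8, 2.9, 16.1]
grip_width: 0.0097
```

```bash
python3 o.py
```

```text
11.05 [ 0.5616 -0.0045  0.1242] [-3.8  2.9 16.1] [0.354 0.129 0.011] yaw 166.17 tilt [ 0.2  -0.11]
```

>>> apply_moves(series=[[0,0,0,0,0,5,0],[0,0,0,0,0,10,0],[0,0,0,0,0,15,0],[0,0,0,0,0,20,0],[0,0,0,0,0,20,0]])

```text
time: 11.47
position: [0.5615, -0.0045, 0.1241]
tool_rot: [0.292, 0.956, -0.0, 0.002]
ft_force: [-2.6, 3.0, 16.8]
grip_width: 0.0097
```

```bash
python3 o.py
```

```text
11.4667 [ 0.5615 -0.0045  0.1241] [-2.6  3.  16.8] [0.223 0.161 0.065] yaw 146.05 tilt [ 0.19 -0.12]
```

>>> apply_moves(series=[[0,0,-0.02,0,0,5,0],[0,0,-0.02,0,0,10,0],[0,0,-0.02,0,0,15,0],[0,0,-0.02,0,0,20,0],[0,0,-0.02,0,0,20,0]])

```text
time: 11.88
position: [0.5614, -0.0045, 0.1242]
tool_rot: [0.454, 0.891, -0.0, 0.002]
ft_force: [-2.2, 3.4, 14.6]
grip_width: 0.0098
```

```bash
python3 o.py
```

```text
11.8833 [ 0.5614 -0.0045  0.1242] [-2.2  3.4 14.6] [ 0.144  0.225 -0.021] yaw 126.05 tilt [ 0.17 -0.11]
```

>>> apply_moves(series=[[0,0,0.01,0,0,5,0],[0,0,0.01,0,0,10,0],[0,0,0.01,0,0,15,0],[0,0,0.01,0,0,20,0],[0,0,0.01,0,0,20,0]])

```text
time: 12.3
position: [0.5614, -0.0044, 0.1241]
tool_rot: [0.601, 0.799, 0.0, 0.002]
ft_force: [-2.4, 3.1, 16.2]
grip_width: 0.0099
```

```bash
python3 o.py
```

```text
12.3 [ 0.5614 -0.0044  0.1241] [-2.4  3.1 16.2] [0.176 0.323 0.063] yaw 106.05 tilt [ 0.16 -0.11]
```

>>> apply_moves(series=[[0,0,0,0,0,5,0],[0,0,0,0,0,10,0],[0,0,0,0,0,15,0],[0,0,0,0,0,20,0],[0,0,0,0,0,20,0]])

```text
time: 12.72
position: [0.5614, -0.0043, 0.1241]
tool_rot: [0.731, 0.682, 0.0, 0.002]
ft_force: [-2.4, 3.4, 15.2]
grip_width: 0.0097
```

```bash
python3 o.py
```

```text
12.7167 [ 0.5614 -0.0043  0.1241] [-2.4  3.4 15.2] [0.169 0.382 0.066] yaw 86.06 tilt [ 0.16 -0.1 ]
```

>>> apply_moves(series=[[0,0,0,0,0,2,0],[0,0,0,0,0,4,0],[0,0,0,0,0,5,0],[0,0,0,0,0,5,0]])

```text
time: 13.05
position: [0.5614, -0.0043, 0.1241]
tool_rot: [0.759, 0.651, 0.0, 0.002]
ft_force: [-1.9, 2.7, 15.1]
grip_width: 0.0099
```

```bash
python3 o.py
```

```text
13.05 [ 0.5614 -0.0043  0.1241] [-1.9  2.7 15.1] [ 0.151  0.408 -0.027] yaw 81.2 tilt [ 0.16 -0.1 ]
```

>>> apply_moves(series=[[0,0,-0.1,0,0,0,0],[0,0,-0.2,0,0,0,0],[0,0,-0.3,0,0,0,0],[0,0,-0.3,0,0,0,0]])

```text
time: 13.38
position: [0.5613, -0.0043, 0.1265]
tool_rot: [0.759, 0.651, 0.0, 0.001]
ft_force: [-1.5, 2.4, 9.8]
grip_width: 0.0096
```

>>> apply_moves(series=[[0,0,-0.1,0,0,0,0],[0,0,-0.2,0,0,0,0],[0,0,-0.2,0,0,0,0]])

```text
time: 13.63
position: [0.5613, -0.0042, 0.1276]
tool_rot: [0.759, 0.651, 0.0, 0.001]
ft_force: [-0.5, 2.4, 7.7]
grip_width: 0.0095
```

```bash
python3 o.py
```

```text
13.6333 [ 0.5613 -0.0042  0.1276] [-0.5  2.4  7.7] [ 0.077 -0.024  0.051] yaw 81.21 tilt [ 0.12 -0.08]
```

>>> apply_moves(series=[[0,0,-0.06,0,0,0,0],[0,0,-0.12,0,0,0,0],[0,0,-0.12,0,0,0,0]])

```text
time: 13.88
position: [0.5612, -0.0041, 0.1277]
tool_rot: [0.759, 0.651, 0.0, 0.001]
ft_force: [2.1, 2.2, 0.7]
grip_width: 0.0098
```

```bash
python3 o.py
```

```text
13.8833 [ 0.5612 -0.0041  0.1277] [2.1 2.2 0.7] [-0.039 -0.421  0.042] yaw 81.17 tilt [ 0.09 -0.05]
```

The knob has snapped up and is caught: height holds at 0.1277 m with the push near zero. I'll release it.

>>> apply_moves(series=[[0,0,0,0,0,0,0.3],[0,0,0,0,0,0,0.5],[0,0,0,0,0,0,0.5],[0,0,0,0,0,0,0.5],[0,0,0,0,0,0,0.5]])

```text
time: 14.3
position: [0.5599, -0.0039, 0.1275]
tool_rot: [0.76, 0.65, -0.001, -0.0]
ft_force: [-0.7, 1.6, 0.4]
grip_width: 0.0353
```

>>> apply_moves(series=[[0,0,-1.5,0,0,0,0.5],[0,0,-4,0,0,0,0.5],[0,0,-8,0,0,0,0.5],[0,0,-12,0,0,0,0.5],[0,0,-12,0,0,0,0.5]])

```text
time: 14.72
position: [0.565, -0.0046, 0.2555]
tool_rot: [0.759, 0.651, 0.005, 0.006]
ft_force: [1.5, 0.8, 0.4]
grip_width: 0.0435
```

```bash
python3 o.py; python3 - <<'E'
from rig import robot
from h import *
sd=robot.camera("side");w=robot.camera("wrist");S=robot.camera_params("side")
v=np.load("v.npy").copy()
for a in(0,.04):
    v[3]=a;print(a,[((proj(S,[lidpt(v,*k)])[0]-[230,180])*5).round() for k in[(.165,.095,.006),(.165,-.095,.006),(.125,0,.046)]])
c=lambda i:cv2.resize(i,(400,300),interpolation=cv2.INTER_CUBIC)
cv2.imwrite("pics/s4.png",cv2.resize(sd[180:300,230:390,::-1],None,fx=5,fy=5,interpolation=cv2.INTER_CUBIC))
cv2.imwrite("pics/w4.png",w[:,:,::-1])
E
```

```text
14.7167 [ 0.565  -0.0046  0.2555] [1.5 0.8 0.4] [ 0.009 -0.156 -0.005] yaw 81.16 tilt [ 0.86 -0.19]
0 [array([345., 401.]), array([629., 256.]), array([439., 223.])]
0.04 [array([344., 389.]), array([629., 244.]), array([436., 213.])]
```

View pics/s4.png

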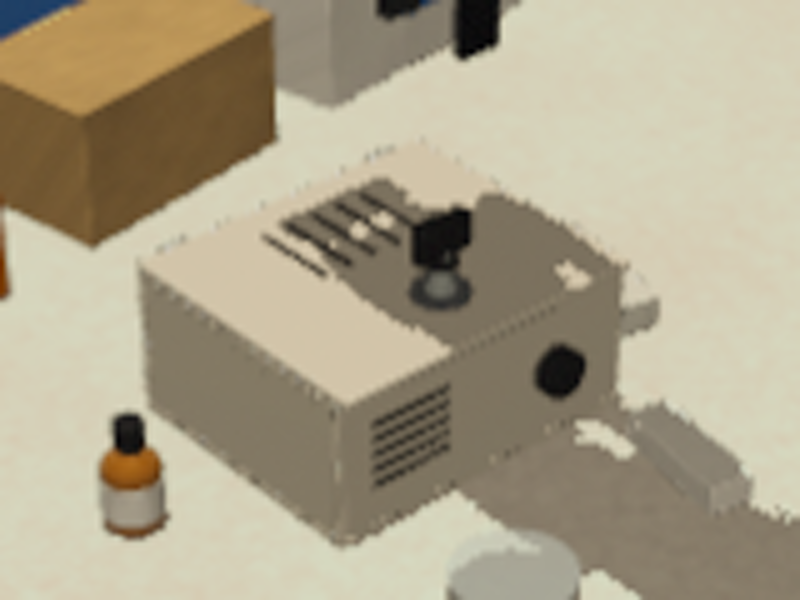

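View pics/w4.png

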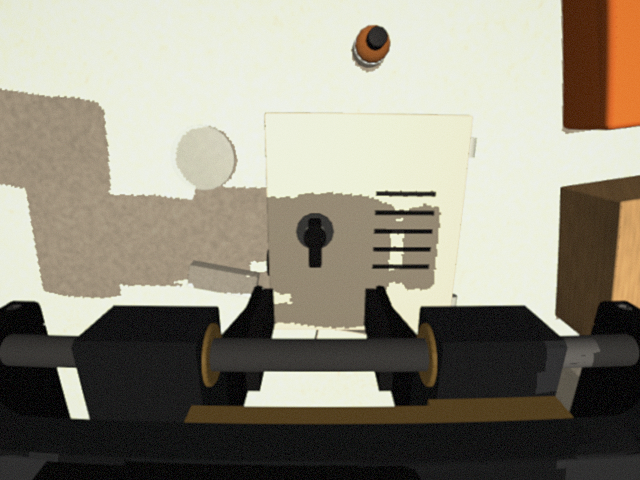

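The lid's front corner is at crop pixel (347,404). The model predicts (345,401) for shut and (344,389) for ajar, so the lid is shut. The wing lies across the lid, the knob is still low, and the nearby bottle, mailers and dish have not moved. I'll hand in.

```bash
python3 -c "
from rig import robot
print(robot.hand_in())"
```

```text
the job is handed in; nothing more can be done
None
```

The lid is shut and locked with the knob a quarter turn round, and I have handed the job in at about 15 s on the robot's clock.

- **Closing:** I pushed the lid shut with open fingers on either side of the knob. It stood slightly ajar when let go, then shut again under the knob's spring as I pressed.
- **Pressing:** The clip came up after roughly 10–11 mm of press. The push stiffened there by about 11 N/mm, and I kept it at about 15–17 N while turning.
- **Turning:** I turned the knob 90° clockwise. It went freely, with no more than 0.07 N m measured.
- **Catching:** The knob rose about 2.5 mm above the bar's free depth and held there after I let go.
- **Last checks:** After I backed away, the side and wrist pictures showed the lid flush with the case and the wing lying across it. The nearby oil bottle, dish and slide packs had not moved. I did not look at the beaker or the ethanol bottle again; the arm stayed well clear of where they first stood.

**Possible problem:** the fingertips first touched the open lid too fast, with a brief force reading of about 35 N. I saw no harm from it in the pictures.

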